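# Box up the food samples and snap the lid home

## Robot

A 7-joint arm with a two-finger parallel gripper is mounted at the origin on the work surface. World frame = base frame: x ahead of the robot, y to its left, z up, the work surface at z = 0. Lengths are in m, angles in rad, forces in N, time in s.
With the tool pointing down it reaches from about 0.425 to 0.875 m from the base axis. Payload 4.7 kg.
Tool frame: the origin (TCP) lies midway between the tips of the shut fingers; the grasp point (between the pads) lies r.pinch_z behind it (r.pinch_z is the distance from the TCP to the grasp point, in m); z points along the fingers, y is the line along which they close (so a half turn about z gives the same grasp; the last joint's range is limited). The gripper opens to 87 mm and grips with 3 to 60 N. Pads are 19 mm wide; open, the fingers measure 117 mm over their backs; the gripper's body (75 mm by 190 mm) begins 51 mm behind the grasp point.
Start: joints at [-1.318, 0.321, -0.07, 1.45, 0.023, 1.371, -0.057], TCP at [0.154, 0.632, 0.223] pointing down, gripper open.
Joint ranges: [-2.86, 2.86], [-0.3, 2.09], [-1.38, 1.24], [0.06, 2.45], [-1.56, 4.7], [0.09, 2.05], [-2.69, 2.69]. Speed limits (rad/s): [2.57, 2.57, 3.14, 3.14, 3.14, 3.14, 3.14].

## Interface

Orientations are given as a unit quaternion [x, y, z, w].
In Python, from bench import r, optics, hand_in gives the robot as it stands. The module is installed in compiled form; this text tells all that it offers.
- The arm moves only by the shell command python3 -m handwheel 'ROWS' [OPENING] [FORCE]. ROWS is JSON, a list of rows, each a list of 2 entries, a list of its own where there are three numbers: the shift along the tool's x, y, z in mm, then the turn about the tool's z in degrees. In form: [[[x, y, z], yaw], ...]. A call has 1 to 10 rows; each row is the pose to reach, as a shift and turn from the pose commanded when the call began, along the tool's axes at that moment; what a row does not reach only later rows make up. A row lasts 1/12 s, in which the tool goes at most 41.7 mm and 7.16 degrees, less where a joint would pass 70% of its speed; a pose out of reach is approached as far as the arm can. A call with a gripper value outside its range is refused whole. OPENING is the closure, from -1 (fully open) to 1 (shut), set as the call begins (- or left out, the last holds). The fingers move at their own pace and stop on an object; FORCE is the grip in N (left out, the last holds). Time passes only in rows, so rows that repeat a pose let the fingers close. It gives the time, the measured TCP pose, the force, the opening and the grip force at its end, in the units of the state.
- r.get_state(): the state, without advancing time (a new reading comes with each control period).
- optics.grab_frame(name): name is "scene" or "top" or "wrist"; returns a dict with "image" (420x560x3 uint8, red, green, blue), "range_z" (420x560 float32, m along the optical axis (not along the pixel's ray), 0 where there is no reading), "intrinsics" (3x3 intrinsics, pixels), "R" (3x3) and "t" (3): a world point X has camera coordinates R X + t; the wrist camera has in their place "hand_eye" (4x4, takes a point from camera to tool coordinates, whose origin is the TCP and whose axes are the flange's). Camera axes: x right, y down, z forward; pixel columns grow to the right and rows downward; lengths in m; the calibration is good to about 2 mm. A picture is of the moment at which its call begins: read the wrist's pose just before it.
- hand_in(): hands the job in; it is judged then, once.
The state is a dict: "time": time; "joint_positions": joint angles; "dq": joint speeds; "joint_efforts": joint torques, N m; "eef_pos": TCP position; "eef_rot": TCP orientation; "force": force on the tool from outside, world axes, zero at the start; "wrist_torque": the same for the moment, N m; "gripper_width": finger opening in m; "finger_force": force on a finger pad.
Only numpy, scipy, OpenCV 4.12 (cv2) and the standard library are available. Lean on these libraries where they do the work, as an engineer would, in place of code of your own. Each camera call takes 0.05 s, during which the arm holds its last target. There are 200 camera calls.

## Task

Box the retained food samples: stand or lay the piece of carrot in the orange insert of the sample box and the piece of zucchini in the green insert, then put the blue lid on the box and press it down until both spring catches click over its ends. Keep pressing: finish with the hand still on the lid, bearing down with a clear push (half a kilo's weight or more) and the lid fully home; do not let go or back off. Leave the tomato on the plate and everything else on the bench where it is.

Things in the scene. Friction and masses are not known exactly. Their poses are not given: they have to be found in the camera images.
- box: White rectangular sample box, 108 mm (its x) by 176 mm (its y, the long way), 65 mm high to the rim, walls 5 mm, opening 98 x 166 mm, fixed to the bench on a black rubber pad. Origin: centre of its underside at bench level, z up. Two colour-coded inserts lie side by side along its y. A blue spring catch 36 mm wide stands at the middle of each short end.
- box_seat (a point): Point in the middle of the box, 51 mm above the bench: where the lid's origin is when the lid is fully home on the rim, with the lid's y along the box's y (either way round; a half turn makes no difference).
- insert_orange: Open orange insert, for the carrot, fixed in one half of the box (either half): 94 mm (x) by 79 mm (y) by 40 mm high, walls 2.5 mm, axes parallel to the box's. Origin: centre of its underside, 8 mm above the bench; inner floor 2.5 mm higher. Inner space 89 x 74 mm, its top edge 17 mm below the box's rim, so let go inside by opening the fingers only part way.
- insert_green: Open green plastic insert, for the zucchini, in the other half of the box; same size and origin as the orange one.
- lid: Light blue snap lid, 108 mm (its x) by 174 mm (its y), about 110 g, lying right way up on the bench. Origin: centre of the underside of its skirt, z up. Skirt z = 0 to 14 mm, 96 x 162 mm at its top, 3 mm narrower all round at its foot (it finds its own way into the box). Plate z = 14 to 20 mm, short ends rounded. On top, in the middle, a darker blue upright bar handle.
- lid_grip (a point): Grip point of the lid, in the bar handle, 40 mm above the lid's origin. The handle is 20 mm thick (lid x), 64 mm long (lid y), from z = 20 to 48 mm in the lid's frame.
- lid_end_a (a point): Point on the underside of the lid's plate at its +y end (0, 84, 14 mm in the lid's frame): 65 mm above the bench when that end is home on the rim.
- lid_end_b (a point): The same at the lid's -y end.
- catch_left (a joint): Spring catch at the box's +y end, top 90 mm above the bench. Its hook reaches 5 mm in over a lid's end (hook's underside 72.5 mm high); above the hook a steep lead-in ramp. Joint: 0 at rest, grows (rad) as the lid pushes the catch outward, about 0.1 at most, springs back to 0 when the lid has snapped in.
- catch_right (a joint): The same catch at the box's -y end. Pressing the lid on: its ends meet the ramps with the lid's origin about 68 mm above the bench; the push climbs to some 8 to 20 N, then the hooks spring over the ends (origin 58 to 54 mm high) and the push drops suddenly, even pulling the lid down; at 51 mm the lid sits hard on the rim. The two ends may snap a moment apart.
- carrot: Piece of carrot, an upright orange cylinder 33 to 35 mm in diameter and 42 mm high with a paler core on top, about 40 g, standing on the plate. Origin: centre of its underside.
- carrot_mid (a point): Middle of the piece of carrot, 21 mm above its underside.
- zucchini: Piece of zucchini, an upright dark green cylinder 42 mm in diameter (43 mm over its stripes) and 38 mm high with a pale cut top, about 50 g, standing on the plate. Origin: centre of its underside.
- zucchini_mid (a point): Middle of the piece of zucchini, 19 mm above its underside.
- tomato: Red tomato, 56 mm in diameter and 43 mm high, on the plate; not wanted, it stays there. Origin: centre of its underside.
- plate: Round stainless steel plate with three compartments, 272 mm across the rim, fixed on the bench. Origin: centre of its underside. Its floor is 4 mm above the bench, the rim 18 mm high, three low ridges (10 mm above the bench, 8 mm wide) run from the middle outward; carrot, zucchini and tomato stand one in each compartment, about 60 mm from the middle, in any order.
- reagent: White reagent bottle with a blue cap, 52 mm in diameter, 115 mm high; bystander. Origin: centre of its underside.
- cup: Clear sampling cup, 64 mm across, 45 mm high, with a flat tab; bystander. Origin: centre of its underside.
- pocket_scale: Dark grey pocket scale, 75 x 125 x 21 mm; bystander. Origin: centre of its underside.
- spoon: Steel spoon 170 mm long lying on the bench; bystander.
Mind the look-alikes: they are no part of the job. Of the things that look like the lid, take the one that is farthest to the robot's left at the start. Several things look just like the carrot: the one meant starts farthest from the robot's base.

How it is judged:
By the outcome, as a careful person would: the job done as asked, in the order asked, and still so for the second after the job is handed in, while the arm keeps its last pose, push and grip.
It also fails if it takes over 72 s, if anything falls off the work surface, if the arm or the gripper's body presses on something with over 40 N, if the wrist force passes 120 N, or if a joint passes its speed limit or range.

## Working session

There is one attempt and no reset: what is moved stays moved. The work goes in short steps, Python scripts to look and compute and a shell command to move; the robot and the scene stay as the last step left them, time stands still between calls to the robot, and variables do not carry over. Pictures are saved under pics/ and viewed, at most 10 in all, crops included, and the job is handed in when it is done.

```bash
mkdir -p pics; cat > h.py <<'E'
import numpy as np, cv2
from bench import r, optics
def grab(n,save=None):
    f=optics.grab_frame(n)
    if save: cv2.imwrite('pics/'+save,f['image'][:,:,::-1])
    return f
def cloud(f,st=None):
    Z=f['range_z'];K=f['intrinsics'];v,u=np.mgrid[:Z.shape[0],:Z.shape[1]]
    P=np.stack([(u-K[0,2])/K[0,0]*Z,(v-K[1,2])/K[1,1]*Z,Z],-1)
    if 'R' in f: W=(P-f['t'])@f['R']
    else:
        from scipy.spatial.transform import Rotation as Ro
        H=f['hand_eye'];W=(P@H[:3,:3].T+H[:3,3])@Ro.from_quat(st['eef_rot']).as_matrix().T+st['eef_pos']
    W[Z<=0]=np.nan
    return W
E
python3 - <<'E'
from h import *
s=r.get_state();print(s,r.pinch_z)
t=grab('top');c=grab('scene')
np.savez('f0.npz',top=cloud(t),scene=cloud(c),ti=t['image'],si=c['image'])
cv2.imwrite('pics/top0.png',cv2.resize(t['image'][:,:,::-1],(800,600)))
cv2.imwrite('pics/scene0.png',cv2.resize(c['image'][:,:,::-1],(800,600)))
E
```

```text
{'time': 0.0, 'joint_positions': array([-1.31788774,  0.32182713, -0.07008724,  1.45165445,  0.02258622,
        1.37079857, -0.05687361]), 'dq': array([ 0.00030387,  0.00053739, -0.00102522,  0.00119972, -0.00175617,
        0.0041676 ,  0.00201967]), 'joint_efforts': array([ 2.31127542e-04, -4.91293716e+01, -4.03679274e-01, -3.12529492e+01,
       -6.37595449e-02,  4.39919543e-02,  1.93324217e-04]), 'eef_pos': array([0.15366731, 0.63101237, 0.22146916]), 'eef_rot': array([ 1.19092838e-01,  9.92882668e-01, -9.47568282e-04, -7.17888222e-05]), 'force': array([ 0.66114327,  0.71631875, -0.33326372]), 'wrist_torque': array([ 0.07236385, -0.00118792, -0.06615364]), 'finger_force': 0.0, 'gripper_width': 0.08692930446424388} 0.0187
```

View pics/top0.png

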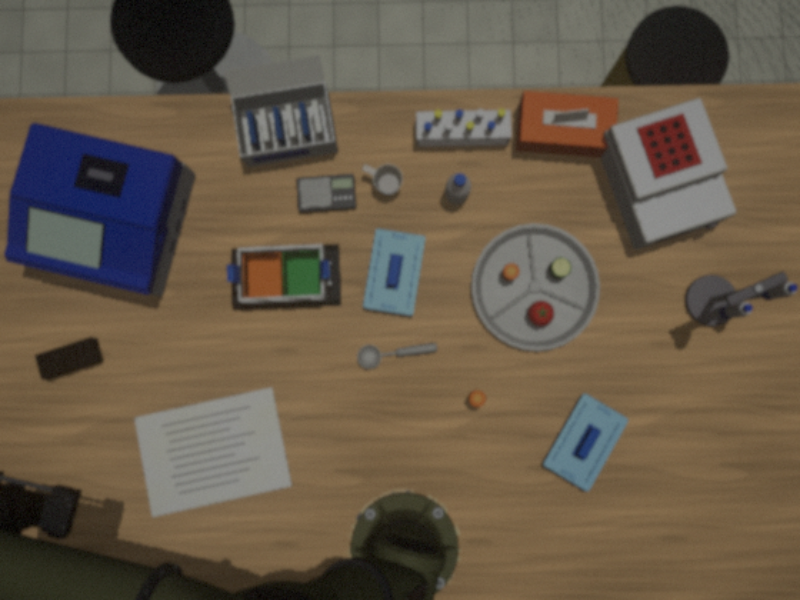

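View pics/scene0.png

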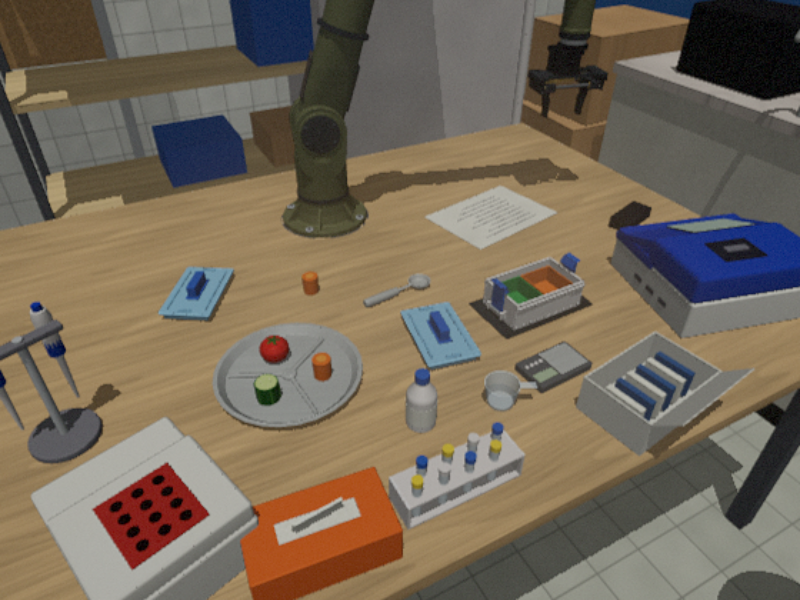

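The top view shows:
- **Lids:** one at (395,272) and one at (586,442). The robot's left is image left, so I take (395,272).
- **Carrots:** one on the plate at (511,272) and one on the bench at (476,399). The base is at (405,545), so the farther one is on the plate at (511,272).
- **Other items:** zucchini (560,268), tomato (541,314), and the box at (284,275) with the orange insert on the left (+y) and the green on the right.

Next I'll measure these and check them in a crop.

```bash
python3 - <<'E'
from h import *
d=np.load('f0.npz');W=d['top'];I=d['ti'];S=d['scene'];SI=d['si']
hsv=cv2.cvtColor(I,cv2.COLOR_RGB2HSV)
def reg(W,u0,u1,v0,v1,zl,zh,name,mask=None):
    u0,u1,v0,v1=[int(x*.7) for x in(u0,u1,v0,v1)]
    P=W[v0:v1,u0:u1];m=(P[...,2]>zl)&(P[...,2]<zh)
    if mask is not None: m&=mask[v0:v1,u0:u1]
    p=P[m]; (c,sz,a)=cv2.minAreaRect(p[:,:2].astype(np.float32)*1000)
    print(name,len(p),'mean',p.mean(0).round(4),'z',np.percentile(p[:,2],[5,50,95]).round(4),'rect',np.round(c,1),np.round(sz,1),round(a,1))
reg(W,490,530,255,290,.035,.06,'carrot')
reg(W,545,580,250,285,.03,.06,'zucc')
reg(W,520,560,298,330,.03,.06,'tomato')
reg(W,460,495,385,415,.02,.06,'carrot2')
reg(W,360,430,225,320,.014,.03,'lid plate')
reg(W,380,410,250,295,.04,.06,'lid handle')
reg(W,540,630,390,495,.014,.03,'lid2 plate')
reg(W,222,346,238,312,.06,.07,'rim')
reg(W,222,346,238,312,.075,.1,'catches')
H=hsv[...,0];sat=hsv[...,1]>120
reg(W,240,284,248,302,.005,.06,'orange',(H<20)&sat)
reg(W,284,325,248,302,.005,.06,'green',(H>40)&(H<80)&sat)
reg(W,470,600,225,350,.012,.03,'plate')
reg(W,445,472,170,205,.08,.14,'bottle')
reg(W,355,405,160,200,.02,.06,'cup')
c=np.hstack([cv2.resize(I[150:215,245:310],(390,390),interpolation=2),cv2.resize(I[150:215,340:405],(390,390),interpolation=2)])
cv2.imwrite('pics/crop.png',c[:,:,::-1])
E
```

```text
carrot 109 mean [ 0.5609 -0.2319  0.0458] z [0.0405 0.0463 0.0507] rect [ 561.6 -232. ] [31.6 33. ] 43.8
zucc 163 mean [ 0.5681 -0.3363  0.0421] z [0.0358 0.0423 0.0472] rect [ 568.8 -336.9] [40.1 41.5] 44.4
tomato 246 mean [ 0.4731 -0.2921  0.0421] z [0.0335 0.0425 0.0494] rect [ 473.4 -293.2] [50.4 51.4] 44.1
carrot2 110 mean [ 0.2998 -0.1543  0.0422] z [0.0356 0.0422 0.0475] rect [ 299.9 -154.2] [29.4 32.6] 0.0
lid plate 1798 mean [0.5678 0.0121 0.0203] z [0.0155 0.0202 0.0256] rect [569.   12.2] [108. 174.] 79.8
lid handle 140 mean [0.5683 0.0119 0.0478] z [0.0424 0.0478 0.053 ] rect [568.4  12.1] [19.8 62.7] 80.1
lid2 plate 1946 mean [ 0.2054 -0.3775  0.0206] z [0.0155 0.0205 0.026 ] rect [ 206.2 -378.9] [110.3 174.1] 58.1
rim 333 mean [0.562  0.2507 0.0642] z [0.0604 0.064  0.0685] rect [563.3 248.6] [114.4 182. ] 1.8
catches 192 mean [0.5632 0.2561 0.0869] z [0.0764 0.0881 0.0944] rect [564.6 245.2] [ 36.2 206.6] 1.5
orange 797 mean [0.5699 0.2929 0.0184] z [0.0067 0.0121 0.0478] rect [567.7 286.9] [91.8 81.4] 0.4
green 65 mean [0.5772 0.2198 0.0158] z [0.0062 0.0119 0.047 ] rect [571.5 210.3] [79.7 64.5] 0.7
plate 1276 mean [ 0.5354 -0.2895  0.0171] z [0.0125 0.0167 0.0235] rect [ 535.4 -286.6] [270.6 263.2] 88.9
bottle 142 mean [ 0.7357 -0.1247  0.0983] z [0.0807 0.093  0.1171] rect [ 738.8 -125. ] [37.9 36.9] 44.2
cup 188 mean [0.7761 0.033  0.0372] z [0.0224 0.0396 0.0475] rect [766.3  41. ] [99.3 63.6] 83.0
```

View pics/crop.png

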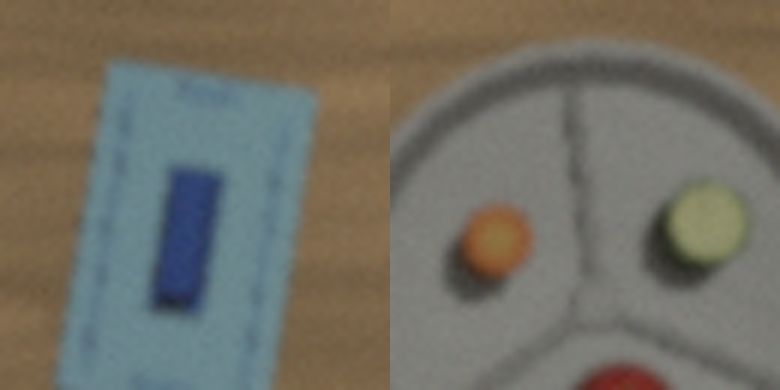

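The crop confirms it: the plain light-blue lid with its handle is at crop (187,240), and the carrot with the pale core is at crop (497,241) on the plate, with the zucchini at (708,222). The sizes and heights match the description.

```bash
cat > need.py <<'E'
import sys
from h import *
from scipy.spatial.transform import Rotation as Ro
# usage: need x y z ang(world angle of tool y, deg)  -> shift in tool axes mm, turn
s=r.get_state();R=Ro.from_quat(s['eef_rot']).as_matrix()
p=R.T@(np.array(list(map(float,sys.argv[1:4])))-s['eef_pos'])*1000
a=np.degrees(np.arctan2(R[1,1],R[0,1]))
t=(a-float(sys.argv[4])+180)%360-180
print('t',round(s['time'],2),'pos',s['eef_pos'].round(4),'yang',round(a,2),'tilt',R[:2,2].round(4),'q',s['joint_positions'].round(2),'F',s['force'].round(1),'w',round(s['gripper_width'],4),'ff',round(s['finger_force'],1))
print('SHIFT',p.round(1),'TURN',round(t,1),'(or',round(t-np.sign(t)*180,1),')')
E
python3 need.py 0.50 0.27 0.25 0
```

```text
t 0.1 pos [0.1537 0.6311 0.2216] yang 76.32 tilt [-0.0003 -0.0017] q [-1.32  0.32 -0.07  1.45  0.02  1.37 -0.06] F [ 0.1 -0.4 -0.1] w 0.0868 ff 0.0
SHIFT [-421.9 -269.   -27.9] TURN 76.3 (or -103.7 )
```

```bash
python3 -m handwheel '[[[-40,-26,-3],7],[[-80,-52,-6],14],[[-120,-78,-9],21],[[-160,-104,-12],28],[[-200,-130,-15],35],[[-240,-156,-18],42],[[-280,-182,-21],49],[[-320,-208,-24],56],[[-360,-234,-27],63],[[-400,-260,-28],70]]' -0.4 20; python3 -m handwheel '[[[0,0,0],0],[[0,0,0],0],[[0,0,0],0]]'; python3 - <<'E'
from h import *
s=r.get_state();f=grab('wrist','wb.png');W=cloud(f,s);np.savez('wb.npz',W=W,I=f['image'])
E
python3 need.py 0.561 -0.232 0.10 0
```

```text
time: 0.93
eef_pos: [0.4399, 0.3271, 0.248]
eef_rot: [0.669, 0.743, 0.0, -0.0]
force: [0.5, 0.1, 0.0]
gripper_width: 0.0611
finger_force: 0.0
time: 1.18
eef_pos: [0.4384, 0.3291, 0.2475]
eef_rot: [0.667, 0.745, -0.0, -0.0]
force: [-1.1, 1.3, 0.5]
gripper_width: 0.061
finger_force: 0.0
t 1.23 pos [0.4378 0.3299 0.2475] yang 6.46 tilt [-0.0011  0.0001] q [-0.96  0.09  0.29  1.68 -0.03  1.38 -0.56] F [ 0.1  0.4 -0.2] w 0.0608 ff 0.0
SHIFT [-572.2   59.4  147.3] TURN 6.5 (or -173.5 )
```

View pics/wb.png

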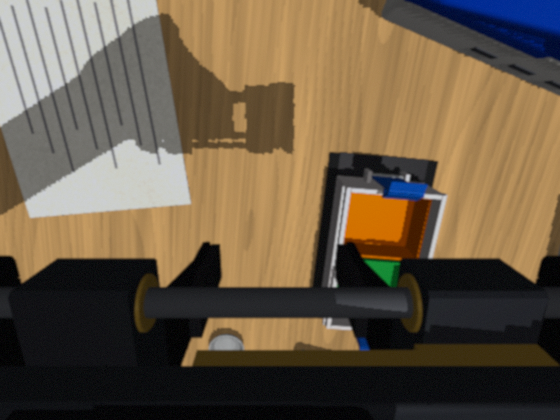

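The wrist view shows the box at the right edge, around (385,250), partly hidden by the gripper, with the orange insert towards +y. I'll take a clearer look on the way to the carrot.

```bash
python3 -m handwheel '[[[-30,12,0],1],[[-60,24,0],2],[[-90,36,0],3],[[-120,48,0],4],[[-150,60,0],5],[[-180,72,0],6],[[-210,84,0],6.5],[[-242,95,0],6.5],[[-242,95,0],6.5],[[-242,95,0],6.5]]'; python3 -m handwheel '[[[0,0,0],0],[[0,0,0],0]]'; python3 - <<'E'
from h import *
s=r.get_state();f=grab('wrist','wb2.png');W=cloud(f,s);I=f['image'];np.savez('wb.npz',W=W,I=I)
h=cv2.cvtColor(I,cv2.COLOR_RGB2HSV)
X,Y,Z=W[...,0],W[...,1],W[...,2]
B=(X>.48)&(X<.65)&(Y>.13)&(Y<.37)
for n,m in dict(orange=(h[...,0]<20)&(h[...,1]>150)&(Z<.052)&(Z>.044),green=(h[...,0]>45)&(h[...,0]<80)&(h[...,1]>120)&(Z<.052)&(Z>.044),rim=(Z>.062)&(Z<.0685),catch=(Z>.084)&(Z<.095)).items():
    p=W[B&m]
    if len(p)<5: print(n,len(p));continue
    c,sz,a=cv2.minAreaRect(p[:,:2].astype(np.float32)*1000);print(n,len(p),p.mean(0).round(4),np.round(c,1),np.round(sz,1),round(a,2))
E
python3 need.py 0.561 -0.232 0.10 0
```

```text
time: 2.07
eef_pos: [0.5602, 0.0981, 0.2476]
eef_rot: [0.709, 0.706, -0.0, 0.0]
force: [-0.6, 0.3, 0.7]
gripper_width: 0.0609
finger_force: 0.0
time: 2.23
eef_pos: [0.5593, 0.1016, 0.2476]
eef_rot: [0.707, 0.708, 0.0, -0.001]
force: [-0.4, 0.2, 0.5]
gripper_width: 0.0608
finger_force: 0.0
orange 531 [0.5665 0.2549 0.0474] [566.7 262.8] [94.6 29.4] 0.45
green 940 [0.5712 0.2122 0.0474] [568.4 205.7] [93.7 79.2] 1.61
rim 1726 [0.5679 0.2085 0.0646] [568.  216.7] [108.1 115.4] 1.5
catch 697 [0.5694 0.1517 0.0895] [569.8 151.9] [35.9 17.1] 0.14
t 2.28 pos [0.5593 0.1013 0.2477] yang 0.06 tilt [-0.0006  0.0006] q [-0.68  0.14  0.51  1.64 -0.07  1.38 -0.16] F [-0.1  0.7 -0.2] w 0.0607 ff 0.0
SHIFT [-333.4    1.4  147.5] TURN 0.1 (or -179.9 )
```

View pics/wb2.png

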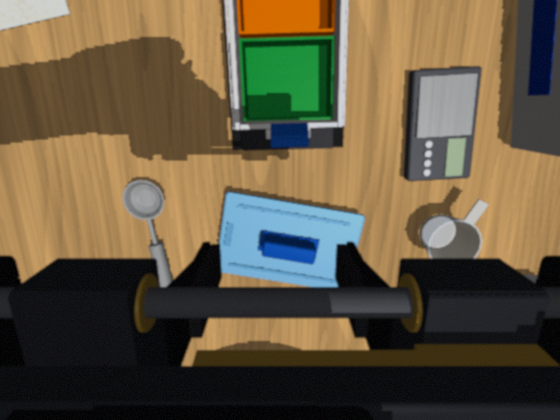

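The box is now clear, with the green insert at (287,80) and the front catch at (290,134). Its yaw is about 1.5° and its centre about (0.567, 0.247). The lid is at (290,240). Next, the carrot.

```bash
python3 -m handwheel '[[[-40,2,0],0],[[-80,2,10],0],[[-120,2,20],0],[[-160,2,30],0],[[-200,2,45],0],[[-240,2,60],0],[[-280,2,80],0],[[-315,2,100],0],[[-333,2,120],0],[[-333,2,147],0]]'; python3 -m handwheel '[[[0,0,0],0],[[0,0,0],0],[[0,0,0],0]]';  python3 - <<'E'
from h import *
s=r.get_state();f=grab('wrist','wc.png')
E
python3 need.py 0.562 -0.232 0.013 0
```

```text
time: 3.12
eef_pos: [0.5606, -0.2403, 0.1013]
eef_rot: [0.71, 0.704, -0.001, 0.002]
force: [-0.0, -0.9, -0.6]
gripper_width: 0.0609
finger_force: 0.0
time: 3.37
eef_pos: [0.5624, -0.2323, 0.102]
eef_rot: [0.707, 0.707, 0.001, 0.0]
force: [0.1, -0.0, -0.2]
gripper_width: 0.0608
finger_force: 0.0
t 3.42 pos [ 0.5628 -0.2325  0.1026] yang 0.01 tilt [0.0027 0.0003] q [-0.22  0.37  0.69  1.73 -0.26  1.13  0.55] F [-0.4 -0.2 -0.1] w 0.0609 ff 0.0
SHIFT [ 0.5 -1.  89.6] TURN 0.0 (or -180.0 )
```

View pics/wc.png

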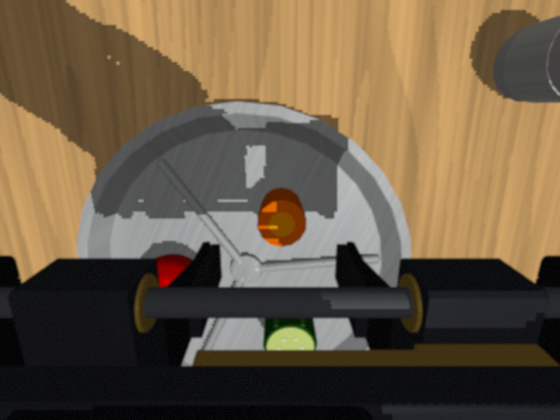

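The carrot is at (282,220), centred between the fingers, and the fingers clear the ridges and neighbours. Next I descend and grasp.

```bash
python3 -m handwheel '[[[0,-1,25],0],[[0,-1,50],0],[[0,-1,70],0],[[0,-1,82],0],[[0,-1,88],0],[[0,-1,89],0],[[0,-1,89],0],[[0,-1,89],0]]'; python3 -m handwheel '[[[0,0,0],0],[[0,0,0],0],[[0,0,0],0],[[0,0,0],0],[[0,0,0],0],[[0,0,0],0]]' 1 15; python3 -m handwheel '[[[0,0,-25],0],[[0,0,-60],0],[[0,0,-95],0],[[0,0,-125],0],[[0,0,-140],0],[[0,0,-140],0]]'; python3 need.py 0.567 0.284 0.15 1.5
```

```text
time: 4.08
eef_pos: [0.5612, -0.2345, 0.0134]
eef_rot: [0.708, 0.706, 0.001, 0.001]
force: [0.1, 0.1, 1.0]
gripper_width: 0.061
finger_force: 0.0
time: 4.58
eef_pos: [0.5603, -0.2343, 0.0122]
eef_rot: [0.708, 0.706, 0.0, 0.0]
force: [0.7, 0.1, 1.2]
gripper_width: 0.0336
finger_force: 15.0
time: 5.08
eef_pos: [0.5622, -0.2355, 0.1562]
eef_rot: [0.708, 0.706, 0.002, 0.003]
force: [0.5, -0.2, 0.1]
gripper_width: 0.0333
finger_force: 15.0
t 5.08 pos [ 0.5622 -0.2355  0.1562] yang -0.2 tilt [ 0.0071 -0.0015] q [-0.24  0.32  0.72  1.67 -0.22  1.22  0.53] F [ 0.5 -0.2  0.1] w 0.0333 ff 15.0
SHIFT [519.5   3.    5.5] TURN -1.7 (or 178.3 )
```

```bash
python3 -m handwheel '[[[25,0,0],0],[[60,0,0],0],[[100,1,0],0],[[140,1,0],0],[[180,1,0],0],[[220,2,0],0],[[260,2,0],0],[[300,2,0],0],[[340,2,0],-1],[[380,3,0],-1.7]]';python3 -m handwheel '[[[40,0,0],0],[[80,0,0],0],[[110,0,0],0],[[130,0,0],0],[[140,0,0],0],[[140,0,0],0],[[140,0,0],0],[[140,0,0],0]]'; python3 need.py 0.567 0.284 0.0205 1.5
```

```text
time: 5.92
eef_pos: [0.5628, 0.1476, 0.1505]
eef_rot: [0.697, 0.717, -0.001, -0.001]
force: [0.2, 0.6, -0.5]
gripper_width: 0.0335
finger_force: 15.0
time: 6.58
eef_pos: [0.561, 0.2828, 0.1515]
eef_rot: [0.699, 0.715, -0.001, 0.0]
force: [-0.1, -0.7, 0.4]
gripper_width: 0.0336
finger_force: 15.0
t 6.58 pos [0.561  0.2828 0.1515] yang 1.34 tilt [-0.0003 -0.0017] q [-0.87  0.33  0.45  1.61 -0.15  1.23 -0.37] F [-0.1 -0.7  0.4] w 0.0336 ff 15.0
SHIFT [  1.3   6.1 131. ] TURN -0.2 (or 179.8 )
```

```bash
python3 -m handwheel '[[[1,6,20],0],[[1,6,45],0],[[1,6,70],0],[[1,6,90],0],[[1,6,108],0],[[1,6,120],0],[[1,6,127],0],[[1,6,130],0],[[1,6,131],0],[[1,6,131],0]]'; python3 need.py 0.567 0.284 0.020 1.5
```

```text
time: 7.42
eef_pos: [0.5672, 0.2869, 0.0218]
eef_rot: [0.698, 0.716, 0.001, 0.0]
force: [-0.1, 0.2, 0.3]
gripper_width: 0.0333
finger_force: 15.0
t 7.42 pos [0.5672 0.2869 0.0218] yang 1.49 tilt [0.0013 0.0008] q [-0.84  0.48  0.41  1.71 -0.22  1.   -0.32] F [-0.1  0.2  0.3] w 0.0333 ff 15.0
SHIFT [-2.9 -0.3  1.8] TURN -0.0 (or 180.0 )
```

```bash
python3 -m handwheel '[[[-1,0,1.5],0],[[-1,0,1.5],0],[[-1,0,1.5],0]]'; python3 -m handwheel '[[[0,0,0],0],[[0,0,0],0],[[0,0,0],0],[[0,0,0],0]]' -0.06; python3 -m handwheel '[[[0,0,-20],0],[[0,0,-50],0],[[0,0,-85],0],[[0,0,-120],0],[[0,0,-135],0],[[0,0,-135],0]]'; python3 need.py 0.5693 -0.3366 0.15 0
```

```text
time: 7.67
eef_pos: [0.5668, 0.2861, 0.0201]
eef_rot: [0.698, 0.716, 0.001, 0.0]
force: [-0.6, 0.3, -1.2]
gripper_width: 0.0337
finger_force: 15.0
time: 8.0
eef_pos: [0.5665, 0.286, 0.0196]
eef_rot: [0.698, 0.716, 0.0, 0.0]
force: [-0.5, 0.6, 0.4]
gripper_width: 0.045
finger_force: 0.0
time: 8.5
eef_pos: [0.5693, 0.2871, 0.1599]
eef_rot: [0.698, 0.716, 0.004, 0.001]
force: [0.3, -0.3, -0.1]
gripper_width: 0.0463
finger_force: 0.0
t 8.5 pos [0.5693 0.2871 0.1599] yang 1.51 tilt [0.0076 0.005 ] q [-0.87  0.34  0.45  1.59 -0.15  1.24 -0.37] F [ 0.3 -0.3 -0.1] w 0.0463 ff 0.0
SHIFT [-623.5  -16.5    6.8] TURN 1.5 (or -178.5 )
```

```bash
python3 -m handwheel '[[[-25,-1,0],0],[[-65,-2,0],0],[[-105,-3,0],0],[[-145,-4,0],0],[[-185,-5,0],0],[[-225,-6,0],0],[[-265,-7,0],0],[[-305,-8,0],0],[[-345,-9,0],1],[[-385,-10,0],1.5]]' -0.4; python3 -m handwheel '[[[-40,-1,0],0],[[-80,-2,0],0],[[-120,-3,0],0],[[-160,-4,10],0],[[-200,-5,20],0],[[-225,-6,40],0],[[-238,-6,50],0],[[-238,-6,50],0],[[-238,-6,50],0],[[-238,-6,50],0]]'; python3 need.py 0.5695 -0.3366 0.0130 0
```

```text
time: 9.33
eef_pos: [0.5658, -0.1009, 0.1536]
eef_rot: [0.707, 0.707, -0.0, -0.0]
force: [1.1, -0.1, 0.1]
gripper_width: 0.061
finger_force: 0.0
time: 10.17
eef_pos: [0.5614, -0.3357, 0.1043]
eef_rot: [0.706, 0.708, 0.0, -0.0]
force: [-0.3, -0.5, 0.8]
gripper_width: 0.061
finger_force: 0.0
t 10.17 pos [ 0.5614 -0.3357  0.1043] yang 0.1 tilt [0.0001 0.0012] q [-0.04  0.48  0.71  1.6  -0.34  1.18  0.74] F [-0.3 -0.5  0.8] w 0.061 ff 0.0
SHIFT [-1.   8.1 91.3] TURN 0.1 (or -179.9 )
```

```bash
python3 -m handwheel '[[[-1,8,20],0],[[-1,8,45],0],[[-1,8,68],0],[[-1,8,82],0],[[-1,8,89],0],[[-1,8,91],0],[[-1,8,91],0],[[-1,8,91],0]]'; python3 -m handwheel '[[[0,0,0],0],[[0,0,0],0],[[0,0,0],0],[[0,0,0],0],[[0,0,0],0],[[0,0,0],0]]' 1 15; python3 -m handwheel '[[[0,0,-25],0],[[0,0,-60],0],[[0,0,-95],0],[[0,0,-125],0],[[0,0,-140],0],[[0,0,-140],0]]'; python3 need.py 0.5685 0.210 0.15 1.5
```

```text
time: 10.83
eef_pos: [0.5698, -0.3386, 0.0149]
eef_rot: [0.707, 0.707, 0.0, 0.001]
force: [-0.4, -0.4, 0.2]
gripper_width: 0.061
finger_force: 0.0
time: 11.33
eef_pos: [0.5691, -0.3384, 0.0139]
eef_rot: [0.707, 0.707, 0.0, 0.0]
force: [-0.4, -0.2, 3.6]
gripper_width: 0.0403
finger_force: 15.0
time: 11.83
eef_pos: [0.5706, -0.3399, 0.158]
eef_rot: [0.707, 0.707, 0.001, 0.003]
force: [0.6, 0.0, -1.1]
gripper_width: 0.0406
finger_force: 15.0
t 11.83 pos [ 0.5706 -0.3399  0.158 ] yang 0.01 tilt [ 0.0067 -0.003 ] q [-0.05  0.45  0.73  1.53 -0.31  1.27  0.72] F [ 0.6  0.  -1.1] w 0.0406 ff 15.0
SHIFT [549.9  -2.1   6.3] TURN -1.5 (or 178.5 )
```

```bash
python3 -m handwheel '[[[25,0,0],0],[[60,0,0],0],[[100,-1,0],0],[[140,-1,0],0],[[180,-1,0],0],[[220,-2,0],0],[[260,-2,0],0],[[300,-2,0],0],[[340,-2,0],-1],[[380,-2,0],-1.5]]';python3 -m handwheel '[[[40,0,0],0],[[80,0,0],0],[[120,0,0],0],[[150,0,0],0],[[166,0,0],0],[[170,0,0],0],[[170,0,0],0],[[170,0,0],0],[[170,0,0],0]]'; python3 - <<'E'
from h import *
s=r.get_state();f=grab('wrist');t=grab('scene');np.savez('wz.npz',W=cloud(f,s),I=f['image'])
a=f['image'];b=cv2.resize(t['image'][160:250,310:430],(560,420),interpolation=2)
cv2.imwrite('pics/wz.png',cv2.resize(np.vstack([a,b])[:,:,::-1],(400,600)))
E
python3 need.py 0.5685 0.210 0.0205 1.5
```

```text
time: 12.67
eef_pos: [0.5653, 0.0438, 0.152]
eef_rot: [0.697, 0.717, -0.001, -0.001]
force: [1.0, -0.3, -0.3]
gripper_width: 0.0407
finger_force: 15.0
time: 13.42
eef_pos: [0.5628, 0.2082, 0.1533]
eef_rot: [0.699, 0.715, -0.0, 0.0]
force: [-0.3, -0.0, -0.3]
gripper_width: 0.0405
finger_force: 15.0
t 13.52 pos [0.5627 0.209  0.1536] yang 1.3 tilt [ 0.0003 -0.0004] q [-0.83  0.28  0.51  1.69 -0.14  1.21 -0.26] F [ 0.1  0.  -0. ] w 0.0408 ff 15.0
SHIFT [  0.9   5.7 133.1] TURN -0.2 (or 179.8 )
```

View pics/wz.png

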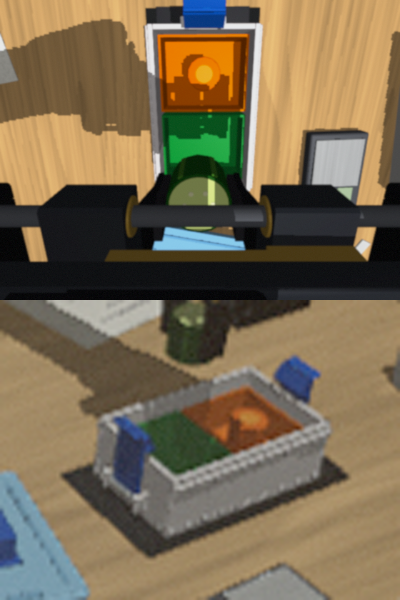

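The carrot stands upright in the orange insert at (204,73). The zucchini hangs upright in the gripper over the green insert. A quick check of its offset and of the box pose from this frame:

```bash
python3 - <<'E'
from h import *
d=np.load('wz.npz');W=d['W'];I=d['I'];X,Y,Z=np.moveaxis(W,-1,0)
h=cv2.cvtColor(I,cv2.COLOR_RGB2HSV)
m=(Z>.148)&(Z<.18)&(abs(X-.563)<.04)&(abs(Y-.21)<.05)&(h[...,0]>25)&(h[...,0]<80)&(h[...,1]>60);p=W[m]
print('zuc',len(p),p.min(0).round(4),p.max(0).round(4))
B=(X>.48)&(X<.65)&(Y>.13)&(Y<.38)
for n,mm in dict(rim=(Z>.062)&(Z<.068),orange=(h[...,0]<20)&(h[...,1]>150)&(Z<.052)&(Z>.044),catch=(Z>.083)&(Z<.095)&(Y>.3)).items():
    p=W[B&mm];c,sz,a=cv2.minAreaRect(p[:,:2].astype(np.float32)*1000);print(n,len(p),np.round(c,1),np.round(sz,1),round(a,2))
    if n=='rim':
        for y0 in np.arange(.2,.34,.02):
            q=p[abs(p[:,1]-y0)<.01]
            if len(q)>10: print(round(y0,2),q[:,0].min().round(4),q[:,0].max().round(4))
E
```

```text
zuc 1998 [0.5346 0.1909 0.148 ] [0.5917 0.2317 0.18  ]
rim 4037 [567.  247.3] [108.5 175.7] 1.46
0.2 0.5141 0.6222
0.22 0.5138 0.6219
0.24 0.5132 0.6215
0.26 0.5125 0.6208
0.28 0.5118 0.6204
0.3 0.5114 0.6198
0.32 0.5111 0.6191
0.34 0.5108 0.6189
orange 2356 [565.9 288.5] [94.3 79.3] 1.59
catch 1730 [564.6 340.2] [36.  15.6] 1.67
```

The rim fit gives the box centre at (0.5670, 0.2473) with yaw 1.5°, and its size matches exactly. The zucchini is centred, so I lower it.

```bash
python3 -m handwheel '[[[1,5.5,20],0],[[1,5.5,45],0],[[0,5.5,70],0],[[0,5.5,90],0],[[-1,5.5,108],0],[[-1,5.5,120],0],[[-1,5.5,127],0],[[-1,5.5,130],0],[[-1,5.5,132],0],[[-1,5.5,132],0]]'; python3 -m handwheel '[[[0,0,1],0],[[0,0,1],0],[[0,0,1],0]]'; python3 -m handwheel '[[[0,0,0],0],[[0,0,0],0],[[0,0,0],0],[[0,0,0],0],[[0,0,0],0]]' -0.18;python3 -m handwheel '[[[0,0,-20],0],[[0,0,-50],0],[[0,0,-85],0],[[0,0,-120],0],[[0,0,-155],0],[[0,0,-190],0],[[0,0,-215],0],[[0,0,-215],0]]'; python3 -m handwheel '[[[-40,0,0],0],[[-80,0,0],0],[[-120,0,0],0],[[-120,0,0],0],[[-120,0,0],0],[[-120,0,0],0]]' -0.4
python3 - <<'E'
from h import *
s=r.get_state();f=grab('wrist','wl.png');W=cloud(f,s);np.savez('wl.npz',W=W,I=f['image'])
X,Y,Z=np.moveaxis(W,-1,0);B=(abs(X-.568)<.12)&(abs(Y-.012)<.08)
for n,m in dict(plate=(Z>.016)&(Z<.024),handle=(Z>.043)&(Z<.053)).items():
    p=W[B&m]
    if len(p)>4:c,sz,a=cv2.minAreaRect(p[:,:2].astype(np.float32)*1000);print(n,len(p),np.round(c,1),np.round(sz,1),round(a,2))
E
python3 need.py 0.5685 0.012 0.10 79.8
```

```text
time: 14.35
eef_pos: [0.5682, 0.2109, 0.022]
eef_rot: [0.698, 0.716, 0.001, 0.0]
force: [-0.3, -0.3, -0.3]
gripper_width: 0.0406
finger_force: 15.0
time: 14.6
eef_pos: [0.5681, 0.2111, 0.0211]
eef_rot: [0.698, 0.716, 0.001, 0.0]
force: [-0.4, 0.1, -0.6]
gripper_width: 0.0406
finger_force: 15.0
time: 15.02
eef_pos: [0.5677, 0.2109, 0.0205]
eef_rot: [0.698, 0.716, 0.0, 0.0]
force: [0.2, 0.1, 0.0]
gripper_width: 0.051
finger_force: 0.0
time: 15.68
eef_pos: [0.5707, 0.2117, 0.2422]
eef_rot: [0.698, 0.716, 0.005, 0.002]
force: [0.3, 0.1, 0.4]
gripper_width: 0.0512
finger_force: 0.0
time: 16.18
eef_pos: [0.5706, 0.0913, 0.2351]
eef_rot: [0.698, 0.716, 0.0, -0.0]
force: [0.6, -0.2, 0.6]
gripper_width: 0.061
finger_force: 0.0
plate 9686 [571.6  13.4] [108.9 173.7] 79.66
handle 930 [571.9  13.9] [19.9 64.1] 80.27
t 16.23 pos [0.5706 0.0923 0.235 ] yang 1.61 tilt [-0.0005  0.0008] q [-0.72  0.17  0.58  1.64 -0.1   1.36 -0.09] F [-0.2  0.4  0.1] w 0.0606 ff 0.0
SHIFT [-80.4  -4.2 135. ] TURN -78.2 (or 101.8 )
```

View pics/wl.png

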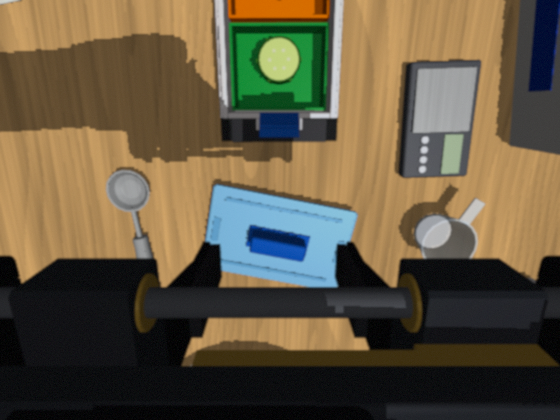

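The zucchini stands in the green insert at (279,60). The lid's handle is at (278,243), giving a centre of (0.5715, 0.0135) and lid x at 79.7°. I'll go to it and turn the tool.

```bash
python3 -m handwheel '[[[-8,0,10],-7],[[-16,0,20],-14],[[-24,0,30],-21],[[-32,0,40],-28],[[-40,0,50],-35],[[-48,-1,60],-42],[[-56,-1,70],-49],[[-64,-1,80],-56],[[-72,-1,90],-63],[[-79,-1,100],-70]]'; python3 -m handwheel '[[[0,0,10],-7],[[0,0,30],-8.2],[[0,0,35],-8.2],[[0,0,35],-8.2],[[0,0,35],-8.2],[[0,0,35],-8.2]]' ; python3 need.py 0.5715 0.0135 0.0235 79.7
```

```text
time: 17.07
eef_pos: [0.5719, 0.0136, 0.1344]
eef_rot: [0.156, 0.988, 0.0, -0.0]
force: [0.1, 0.3, 0.0]
gripper_width: 0.0608
finger_force: 0.0
time: 17.57
eef_pos: [0.5726, 0.0126, 0.1013]
eef_rot: [0.089, 0.996, 0.0, 0.001]
force: [0.6, -0.2, -0.1]
gripper_width: 0.0609
finger_force: 0.0
t 17.57 pos [0.5726 0.0126 0.1013] yang 79.75 tilt [0.0013 0.0002] q [-0.48  0.26  0.48  1.81 -0.14  1.1   1.43] F [ 0.6 -0.2 -0.1] w 0.0609 ff 0.0
SHIFT [ 1.4  0.6 77.8] TURN 0.1 (or -179.9 )
```

```bash
python3 -m handwheel '[[[1,0.5,20],0],[[1,0.5,42],0],[[1,0.5,60],0],[[1,0.5,70],0],[[1,0.5,75],0],[[1,0.5,76.5],0],[[1,0.5,76.5],0],[[1,0.5,76.5],0]]'; python3 -m handwheel '[[[0,0,0],0],[[0,0,0],0]]'; python3 need.py 0.5715 0.0135 0.0235 79.7
```

```text
time: 18.23
eef_pos: [0.572, 0.0126, 0.0251]
eef_rot: [0.09, 0.996, 0.0, 0.001]
force: [0.0, -0.3, -0.4]
gripper_width: 0.0607
finger_force: 0.0
time: 18.4
eef_pos: [0.5717, 0.0126, 0.0248]
eef_rot: [0.09, 0.996, 0.0, 0.001]
force: [-0.1, -0.7, -0.4]
gripper_width: 0.0608
finger_force: 0.0
t 18.4 pos [0.5717 0.0126 0.0248] yang 79.71 tilt [0.0016 0.0004] q [-0.46  0.36  0.46  1.87 -0.19  0.95  1.48] F [-0.1 -0.7 -0.4] w 0.0608 ff 0.0
SHIFT [0.4 0.8 1.3] TURN 0.0 (or -180.0 )
```

```bash
python3 -m handwheel '[[[0,1,2],0],[[0,1,2],0],[[0,1,2],0]]'; python3 -m handwheel '[[[0,0,0],0],[[0,0,0],0],[[0,0,0],0],[[0,0,0],0],[[0,0,0],0],[[0,0,0],0],[[0,0,0],0],[[0,0,0],0]]' 1 55; python3 need.py 0.5715 0.0135 0.0235 79.7;  python3 -m handwheel '[[[0,0,-10],0],[[0,0,-25],0],[[0,0,-45],0],[[0,0,-70],0],[[0,0,-100],0],[[0,0,-125],0],[[0,0,-140],0],[[0,0,-140],0],[[0,0,-140],0]]'; python3 need.py 0.567 0.2473 0.165 1.5
```

```text
time: 18.65
eef_pos: [0.5712, 0.0137, 0.0219]
eef_rot: [0.09, 0.996, 0.0, -0.0]
force: [-0.1, 0.0, -0.3]
gripper_width: 0.0608
finger_force: 0.0
time: 19.32
eef_pos: [0.5712, 0.0135, 0.0219]
eef_rot: [0.09, 0.996, -0.0, 0.0]
force: [-0.0, -0.0, 0.1]
gripper_width: 0.0196
finger_force: 55.0
t 19.32 pos [0.5712 0.0135 0.0219] yang 79.72 tilt [ 0. -0.] q [-0.46  0.36  0.46  1.87 -0.19  0.95  1.48] F [-0.  -0.   0.1] w 0.0196 ff 55.0
SHIFT [-0.3  0.  -1.6] TURN 0.0 (or -180.0 )
time: 20.07
eef_pos: [0.5715, 0.0136, 0.1627]
eef_rot: [0.09, 0.996, 0.0, 0.001]
force: [-0.1, 0.7, -1.6]
gripper_width: 0.0197
finger_force: 55.0
t 20.07 pos [0.5715 0.0136 0.1627] yang 79.71 tilt [0.0017 0.0006] q [-0.5   0.2   0.49  1.75 -0.1   1.22  1.41] F [-0.1  0.7 -1.6] w 0.0197 ff 55.0
SHIFT [ 46.2 229.2  -2.2] TURN 78.2 (or -101.8 )
```

```bash
python3 -m handwheel '[[[3,15,0],5],[[7,35,0],12],[[12,58,0],19],[[16,81,0],26],[[21,104,0],33],[[26,127,0],40],[[30,150,0],47],[[35,173,0],54],[[39,196,0],61],[[44,215,0],68]]'; python3 -m handwheel '[[[0,0,0],7],[[0,0,0],10.2],[[0,0,0],10.2],[[0,0,0],10.2],[[0,0,0],10.2],[[0,0,0],10.2]]'; python3 need.py 0.567 0.2473 0.105 1.5
```

```text
time: 20.9
eef_pos: [0.5648, 0.2345, 0.1595]
eef_rot: [0.633, 0.774, -0.002, -0.001]
force: [-0.7, -0.3, -0.9]
gripper_width: 0.0196
finger_force: 55.0
time: 21.4
eef_pos: [0.5661, 0.2324, 0.1614]
eef_rot: [0.698, 0.717, -0.0, -0.0]
force: [0.2, -0.6, -1.5]
gripper_width: 0.0196
finger_force: 55.0
t 21.4 pos [0.5661 0.2324 0.1614] yang 1.54 tilt [-0.0008 -0.0004] q [-0.87  0.3   0.53  1.65 -0.16  1.24 -0.28] F [ 0.2 -0.6 -1.5] w 0.0196 ff 55.0
SHIFT [14.9  1.4 56.4] TURN 0.0 (or -180.0 )
```

```bash
python3 -m handwheel '[[[8,1,5],0],[[15,1,15],0],[[15,1,25],0],[[15,1,30],0],[[15,1,30],0],[[15,1,30],0]]'; python3 - <<'E'
from h import *
s=r.get_state();f=grab('wrist','wh.png');W=cloud(f,s);X,Y,Z=np.moveaxis(W,-1,0)
z=s['eef_pos'][2]-.0019;print(s['eef_pos'].round(4))
B=(abs(X-.567)<.08)&(Y>.25)&(Y<.4)
for n,m in dict(lid=abs(Z-z)<.004,rim=abs(Z-.065)<.003,catch=(Z>.083)&(Z<.095)).items():
    p=W[B&m]
    if len(p)<10: print(n,len(p));continue
    c,sz,a=cv2.minAreaRect(p[:,:2].astype(np.float32)*1000);print(n,len(p),np.round(c,1),np.round(sz,1),round(a,2),p.max(0).round(4),p.min(0).round(4))
E
python3 need.py 0.567 0.2473 0.095 1.5
```

```text
time: 21.9
eef_pos: [0.5665, 0.2475, 0.1311]
eef_rot: [0.698, 0.716, -0.001, -0.0]
force: [0.3, -0.3, -1.1]
gripper_width: 0.0194
finger_force: 55.0
[0.5665 0.2475 0.1311]
lid 33160 [565.2 291.7] [108.2  84.9] 1.47 [0.62   0.3354 0.1331] [0.5104 0.25   0.1254]
rim 0
catch 1829 [564.5 343.3] [36.2 14.8] 1.56 [0.5826 0.351  0.093 ] [0.5464 0.3355 0.0849]
t 21.95 pos [0.567  0.2475 0.1317] yang 1.5 tilt [-0.0001 -0.0005] q [-0.87  0.34  0.51  1.66 -0.18  1.19 -0.29] F [-0.7 -0.3 -1.4] w 0.0192 ff 55.0
SHIFT [-0.2  0.  36.7] TURN -0.0 (or 180.0 )
```

View pics/wh.png

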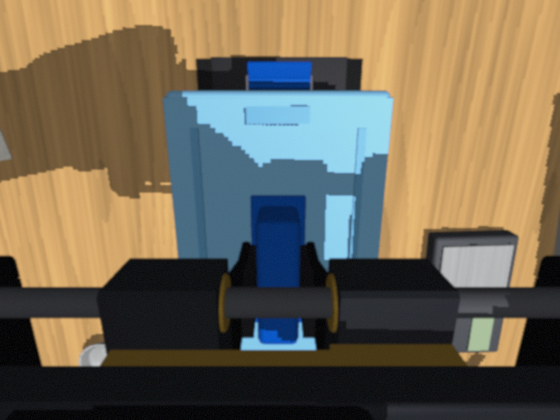

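The lid is held level and aligned: its front edge is at row 93, centred on the catch at (280,75). The fit gives a lid centre of (0.5664, 0.248), within 1 mm of the box. I lower it to the ramps and press gently.

```bash
python3 -m handwheel '[[[0,0,10],0],[[0,0,20],0],[[0,0,28],0],[[0,0,34],0],[[0,0,38],0],[[0,0,40],0],[[0,0,40],0],[[0,0,40],0]]' - 60; python3 need.py 0.567 0.2473 0.0729 1.5; python3 -m handwheel '[[[0,0,1],0],[[0,0,2],0],[[0,0,3],0],[[0,0,4],0],[[0,0,5],0],[[0,0,6],0],[[0,0,6],0]]'; python3 need.py 0.567 0.2473 0.0729 1.5
```

```text
time: 22.62
eef_pos: [0.5671, 0.248, 0.0921]
eef_rot: [0.698, 0.716, 0.0, 0.0]
force: [-0.5, -0.2, -2.5]
gripper_width: 0.0194
finger_force: 60.0
t 22.62 pos [0.5671 0.248  0.0921] yang 1.52 tilt [0.0004 0.0002] q [-0.86  0.38  0.5   1.7  -0.2   1.11 -0.28] F [-0.5 -0.2 -2.5] w 0.0194 ff 60.0
SHIFT [-0.7 -0.1 19.2] TURN 0.0 (or -180.0 )
time: 23.2
eef_pos: [0.5677, 0.248, 0.0867]
eef_rot: [0.698, 0.716, 0.001, 0.0]
force: [0.0, -1.9, 4.7]
gripper_width: 0.0194
finger_force: 60.0
t 23.2 pos [0.5677 0.248  0.0867] yang 1.5 tilt [0.0016 0.0007] q [-0.86  0.38  0.5   1.71 -0.2   1.1  -0.27] F [ 0.  -1.9  4.7] w 0.0194 ff 60.0
SHIFT [-0.7 -0.7 13.8] TURN 0.0 (or -180.0 )
```

```bash
python3 -m handwheel '[[[0,0,1],0],[[0,0,2],0],[[0,0,3],0],[[0,0,4],0],[[0,0,4],0]]'; python3 -m handwheel '[[[0,0,1],0],[[0,0,2],0],[[0,0,3],0],[[0,0,3],0]]';  python3 -m handwheel '[[[0,0,1],0],[[0,0,2],0],[[0,0,3],0],[[0,0,3],0]]';  python3 need.py 0.567 0.2473 0.0729 1.5
```

```text
time: 23.62
eef_pos: [0.5683, 0.2483, 0.0839]
eef_rot: [0.698, 0.716, 0.002, 0.0]
force: [-0.8, -1.7, 9.4]
gripper_width: 0.0195
finger_force: 60.0
time: 23.95
eef_pos: [0.5689, 0.2484, 0.0816]
eef_rot: [0.698, 0.716, 0.002, 0.001]
force: [-0.7, -2.7, 11.6]
gripper_width: 0.0197
finger_force: 60.0
time: 24.28
eef_pos: [0.5685, 0.2457, 0.0771]
eef_rot: [0.698, 0.716, 0.0, 0.001]
force: [1.0, -4.7, 6.2]
gripper_width: 0.0201
finger_force: 60.0
t 24.28 pos [0.5685 0.2457 0.0771] yang 1.41 tilt [ 0.0025 -0.0015] q [-0.86  0.39  0.5   1.71 -0.21  1.09 -0.27] F [ 1.  -4.7  6.2] w 0.0201 ff 60.0
SHIFT [ 1.6 -1.5  4.2] TURN -0.1 (or 179.9 )
```

```bash
python3 -m handwheel '[[[0.5,0,1],0],[[1,0,2],0],[[1,0,3],0],[[1,0,3],0]]'; python3 -m handwheel '[[[0,0,1],0],[[0,0,2],0],[[0,0,3],0],[[0,0,3],0]]';  python3 need.py 0.567 0.2473 0.0729 1.5
```

```text
time: 24.62
eef_pos: [0.5679, 0.2471, 0.0732]
eef_rot: [0.698, 0.716, -0.0, 0.001]
force: [1.7, -3.2, 5.3]
gripper_width: 0.0198
finger_force: 60.0
time: 24.95
eef_pos: [0.5679, 0.2477, 0.0725]
eef_rot: [0.698, 0.716, 0.0, 0.001]
force: [-4.0, -4.4, 15.9]
gripper_width: 0.0193
finger_force: 60.0
t 24.95 pos [0.5679 0.2477 0.0725] yang 1.5 tilt [ 0.0012 -0.0009] q [-0.86  0.4   0.5   1.72 -0.21  1.08 -0.27] F [-4.  -4.4 15.9] w 0.0193 ff 60.0
SHIFT [-0.3 -0.9 -0.4] TURN 0.0 (or -180.0 )
```

```bash
python3 -m handwheel '[[[0,0,1],0],[[0,0,2],0],[[0,0,2],0],[[0,0,2],0],[[0,0,2],0],[[0,0,2],0]]'; python3 need.py 0.567 0.2473 0.0729 1.5; python3 - <<'E'
from h import *
s=r.get_state();f=grab('wrist');t=grab('scene')
W=cloud(f,s);X,Y,Z=np.moveaxis(W,-1,0)
for y0 in np.arange(.27,.36,.01):
    m=(abs(Y-y0)<.005)&(abs(X-.565)>.025)&(abs(X-.565)<.045);print(round(y0,2),m.sum(),np.nanmedian(Z[m]).round(4))
m=(Z>.083)&(Z<.095)&(Y>.32)&(Y<.37)&(abs(X-.565)<.03);p=W[m]
c,sz,a=cv2.minAreaRect(p[:,:2].astype(np.float32)*1000);print('catch',np.round(c,1),np.round(sz,1))
W=cloud(t);X,Y,Z=np.moveaxis(W,-1,0);hs=cv2.cvtColor(t['image'],cv2.COLOR_RGB2HSV)
for y0 in (.17,.18,.19,.31,.32):
    m=(abs(Y-y0)<.006)&(X>.58)&(X<.615)&(Z>.05)&(Z<.09);print('scene',y0,m.sum(),np.nanmedian(Z[m]).round(4))
b=cv2.resize(t['image'][150:250,310:430],(672,560),interpolation=2)
cv2.imwrite('pics/end.png',b[:,:,::-1])
E
```

```text
time: 25.45
eef_pos: [0.5678, 0.2476, 0.0724]
eef_rot: [0.698, 0.716, 0.0, 0.0]
force: [-7.1, -7.7, 27.1]
gripper_width: 0.0196
finger_force: 60.0
t 25.45 pos [0.5678 0.2476 0.0724] yang 1.49 tilt [ 0.0008 -0.    ] q [-0.86  0.4   0.5   1.72 -0.21  1.08 -0.27] F [-7.1 -7.7 27.1] w 0.0196 ff 60.0
SHIFT [-0.3 -0.8 -0.5] TURN -0.0 (or 180.0 )
0.27 14176 0.1775
0.28 9315 0.1658
0.29 7119 0.1561
0.3 1642 0.0708
0.31 1731 0.0708
0.32 1818 0.0706
0.33 1813 0.0705
0.34 715 0.0032
0.35 866 0.0031
catch [564.6 341.8] [36.2 17.6]
scene 0.17 33 0.07
scene 0.18 30 0.0698
scene 0.19 30 0.0694
scene 0.31 26 0.0695
scene 0.32 22 0.0692
```

View pics/end.png

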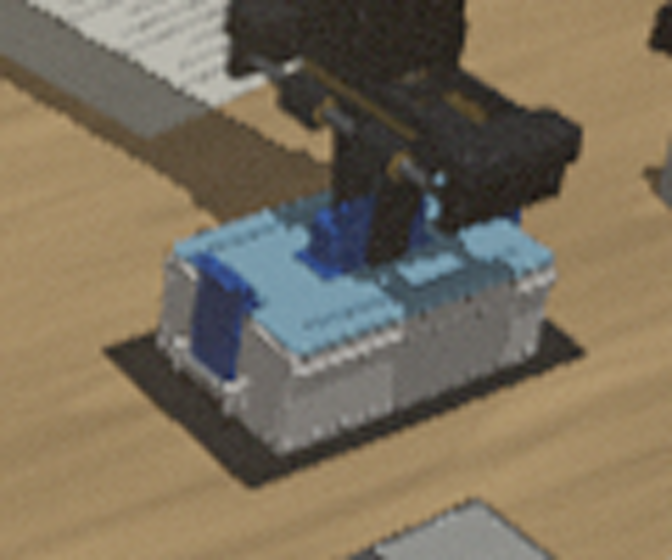

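The lid is flat on the rim. Its top measures about 70 mm at both ends against 71 mm when home, and the near catch at (220,310) stands upright with its hook over the lid's end. The push is steady at 27 N, so I hand it in.

```bash
python3 -c "from bench import hand_in; print(hand_in())"
```

```text
the job is handed in; nothing more can be done
None
```

The job is handed in: the carrot stands in the orange insert and the zucchini in the green one, and the lid measures fully home with both catches apparently clicked over (only the near hook was seen clearly), with the hand still pressing down at about 27 N at roughly 25 s.

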